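# Make-ready: zero the impression counter and set the block clamp

### The arm

A 7-joint arm with a two-finger parallel gripper is mounted at the origin on a cart in front of the work surface, level with it; the furniture and walls round the work are solid. World frame = base frame: x ahead of the robot, y to its left, z up, the work surface at z = 0. Lengths are in m, angles in rad, forces in N, time in s.
With the tool pointing down it reaches from about 0.4 to 0.85 m from the base axis. Payload 10.4 kg.
Tool frame: the origin (TCP) lies between the finger pads; the fingertips stand manip.tcp_to_tips ahead of it and the grasp point (between the pads) lies 2 mm behind it (manip.tcp_to_tips is the distance from the TCP to the fingertips, in m); y points along the fingers, z is the direction in which the jaws open and shut, and the axes are right-handed (so a half turn about y gives the same grasp; the last joint's range is limited). The gripper opens to 85 mm and grips with 20 to 120 N. Pads are 22 mm wide; open, the fingers measure 114 mm over their backs; the gripper's body (76 mm by 85 mm) begins 54 mm behind the grasp point. The pads swing forward as they close: fully open they stand 13 mm farther back than shut.
Start: joints at [1.28, 0.332, -0.065, 1.46, 0.022, 1.35, -0.088], TCP at [0.165, -0.603, 0.248] pointing down, gripper open.
Joint ranges: [-2.6, 2.6], [-0.5, 2.12], [-1.47, 1.34], [0.16, 2.42], [-1.27, 4.41], [0.06, 2.06], [-2.6, 2.6]. Speed limits (rad/s): [2.22, 2.22, 2.79, 2.79, 3.14, 3.14, 3.14].

### API

Orientations are given as a unit quaternion [x, y, z, w].
In Python, from workcell import manip gives the robot as it stands. The module is installed in compiled form; this text tells all that it offers.
- The arm moves only by the tool move_arm, never from a script. Its argument "increments" is a list of rows, each an object with "offset": the shift along the tool's x, y, z in m, a list of three; "yaw": the turn about the tool's y in degrees; "jaw": the closure in counts, from 0 (fully open) to 255 (shut). In form: [{"offset": [tx, ty, tz], "yaw": yaw, "jaw": jaw}, ...]. A call has 1 to 10 rows; each row is the pose to reach, as a shift and turn from the pose measured when the call began, along the tool's axes at that moment; what a row does not reach only later rows make up. A row lasts 1/12 s, in which the tool goes at most 41.7 mm and 7.16 degrees, less where a joint would pass 70% of its speed; a pose out of reach is approached as far as the arm can. A call with a gripper value outside its range is refused whole. The fingers move at their own pace and stop on an object; "squeeze" is the grip in N (left out, the last holds). Time passes only in rows, so rows that repeat a pose let the fingers close. It gives the time, the measured TCP pose, the force and the opening at its end, in the units of the state.
- manip.get_obs(): the state, without advancing time (a new reading comes with each control period).
- manip.camera(name): name is "scene" or "top" or "wrist"; returns a dict with "pixels" (420x560x3 uint8, red, green, blue), "depth" (420x560 float32, m along the optical axis (not along the pixel's ray), 0 where there is no reading), "intrinsics" (3x3 intrinsics, pixels), "R" (3x3) and "t" (3): a world point X has camera coordinates R X + t; the wrist camera has in their place "mount" (4x4, takes a point from camera to tool coordinates, whose origin is the TCP and whose axes are the tool frame's). Camera axes: x right, y down, z forward; pixel columns grow to the right and rows downward; lengths in m; the calibration is good to about 2 mm. A picture is of the moment at which its call begins: read the wrist's pose just before it.
- manip.hand_in(): hands the job in, once; it reports no verdict.
Trained networks look in a picture, given as the dict that the camera call returned (one of the last four; its "shot" number tells which), for a name from the list of things; names that differ only in an ending like _2 or _b are one class to them, and where a whole thing is asked for, a point or a joint stands for the part that bears it (a point fixed in the world has none). Each returns a list of dicts, best first, with "confidence" (0 to 1); they miss things now and then, are a little off and sometimes report something else, mostly with a low value. They report only what shows in the picture. A call takes as long as a camera call.
- manip.recognise(picture, query): "bbox" ([left, top, right, bottom] in pixels, round what is visible of it).
- manip.spot_point(picture, query): "centre" ([column, row] in pixels: a listed point, or the origin of a listed thing).
The state is a dict: "clock": time; "joint_pos": joint angles; "joint_velocities": joint speeds; "tau": joint torques, N m; "position": TCP position; "ee_rot": TCP orientation; "ft_force": force on the tool from outside, world axes, zero at the start; "torque": the same for the moment, N m; "grip_width": opening from 0.0 (shut) to 1.0 (fully open).
Only numpy, scipy, OpenCV 4.12 (cv2) and the standard library are available. Lean on these libraries where they do the work, as an engineer would, in place of code of your own. Each camera call takes 0.05 s, during which the arm holds its last target. There are 200 camera calls.

### The job

Get the block clamp ready for a new edition: first turn the pointer of its impression counter back, anticlockwise, to the zero stop. Then turn the clamp's wing screw clockwise until its foot seats on the printing block, back it off a quarter turn so that the block can slide, and finish still gripping the screw's wing head and holding it at that setting. Leave the other things on the bench where they are.

Things in the scene. Friction and masses are not known exactly. Their poses are not given: they have to be found in the camera images.
- block_clamp: The fixed block clamp: a grey base plate 120 (x) x 240 (y) x 20 mm high on the bench, origin at the centre of its underside, x pointing to its back, y along its length to its left, z up. At its +y end (x = 0, y = +70 mm) stands the round impression counter, 90 mm across, dial face 61 mm above the bench. At its -y end (x = 0, y = -70 mm) a C-shaped frame, top 95 mm above the bench, carries the upright wing screw over a plywood printing block. It does not move.
- counter_bar: Upright black grip bar of the counter's pointer, 36 mm long (its x), 12 mm thick (its y), 40 mm high; it turns with the pointer about the vertical through its origin. Origin: on the turning axis, the point to grip, 91 mm above the bench, 17 mm below the bar's top and 23 mm above its lower edge. The pointer needle and a white line on the bar lie towards the bar's own -x.
- counter_pointer (a joint): Angle of the counter's pointer from its zero stop, rad, 0 to 4.2. It grows clockwise seen from above; turning it anticlockwise brings it back to the stop at 0, where the needle points to the clamp's front (block_clamp's -x) beside a small steel pin. Light friction (0.03 N m); it stays where it is left. Starts between 0.6 and 1.4.
- wing_head: Upright steel wing head of the clamp screw, 12 mm thick (its x), 40 mm long (its y), 40 mm high; it turns with the screw about the vertical through its origin and keeps its height. Origin: on the turning axis, the point to grip, 138 mm above the bench, 17 mm below the head's top and 23 mm above its lower edge; a 26 mm wide collar begins 6 mm below the head. A small dark dimple on top lies towards its own +y.
- clamp_screw (a joint): Angle of the clamp screw from its seat, rad, 0 to 3.6. 0 is seated: the steel foot is on the block and the screw stops firmly; the head's length then lies along block_clamp's y. It grows as the screw is backed off, anticlockwise seen from above (the foot rises 10 mm a turn). Friction 0.06 N m; it stays where it is left. Starts between 2.0 and 3.0.
- sanding_block: Bystander: brown cork sanding block, 42 x 72 x 30 mm, lying behind the clamp; origin at its underside; not to be disturbed.
- eraser: Bystander: sleeved eraser, 21 x 45 x 13 mm, lying behind the clamp's screw end; origin at its underside; not to be disturbed.
- baren: Bystander: hand baren, a black disc with a pale bow handle, 108 mm across, 34 mm high, lying beside the counter end of the clamp; origin at its underside; not to be disturbed.
- masking_tape: Bystander: roll of masking tape, 96 mm across, 25 mm high, lying flat nearer the robot; origin at its underside; not to be disturbed.
- scraper: Bystander: ink scraper with a brown handle, 186 mm long, lying to the right; origin at its underside; not to be disturbed.

How it is judged:
By the outcome, as a careful person would: the job done as asked, in the order asked, and still so for the second after the job is handed in, while the arm keeps its last pose, push and grip.
It also fails if it takes over 61 s, if anything falls off the work surface, if the arm or the gripper's body presses on something with over 40 N, if the wrist force passes 120 N, or if a joint passes its speed limit or range.

## Working session

There is one attempt and no reset: what is moved stays moved. The work goes in short steps, Python scripts to look and compute and a tool call to move; the robot and the scene stay as the last step left them, time stands still between calls to the robot, and variables do not carry over. Pictures are saved under pics/ and viewed, about 8 in all and at most 12, crops included, and the job is handed in when it is done.

Besides the shell and the picture viewer there is one more tool, called by a JSON object that holds its "method" and its "body", one argument or row to a line. move_arm: Moves the arm, as the interface text tells. Its arguments: {"type":"object","properties":{"increments":{"type":"array","items":{"type":"object","properties":{"offset":{"type":"array","items":{"type":"number"}},"yaw":{"type":"number"},"jaw":{"type":"number"}}}},"squeeze":{"type":"number"}},"required":["increments"]}

```bash
mkdir -p pics; cat > h.py <<'E'
import numpy as np, cv2
from workcell import manip
from scipy.spatial.transform import Rotation as Rn
def save(n,p): cv2.imwrite(f'pics/{n}.png',p['pixels'][:,:,::-1])
def ray(p,uv,z):
    K=p['intrinsics'];d=p['R'].T@np.linalg.inv(K)@np.array([uv[0],uv[1],1.]);c=-p['R'].T@p['t']
    return c+d*(z-c[2])/d[2]
E
python3 - <<'E'
from h import *
o=manip.get_obs();print({k:np.round(v,3).tolist() for k,v in o.items()},manip.tcp_to_tips)
print(Rn.from_quat(o['ee_rot']).as_matrix().round(2))
H={'block_clamp':0,'counter_bar':.091,'wing_head':.138,'sanding_block':0,'eraser':0,'baren':0,'masking_tape':0,'scraper':0}
ims=[]
for c in ['top','scene']:
    p=manip.camera(c);save(c,p);print(c,-p['R'].T@p['t'])
    for n,z in H.items():
        for r in manip.spot_point(p,n)[:1]: print(n,np.round(r['centre']),round(r['confidence'],2),ray(p,r['centre'],z).round(3))
E
```

```text
{'clock': 0.0, 'joint_pos': [1.28, 0.333, -0.065, 1.461, 0.022, 1.35, -0.088], 'joint_velocities': [0.0, -0.0, -0.001, 0.001, 0.0, 0.0, -0.001], 'tau': [-0.0, -62.545, 0.05, -39.159, 0.016, 0.01, -0.0], 'position': [0.165, -0.602, 0.248], 'ee_rot': [-0.095, 0.701, -0.7, 0.094], 'ft_force': [-0.472, 0.181, 0.361], 'torque': [-0.033, -0.017, 0.036], 'grip_width': 1.001} 0.017
[[-0.96 -0.    0.26]
 [-0.26  0.   -0.96]
 [ 0.   -1.   -0.  ]]
top [ 0.46611514 -0.04839351  1.05056581]
block_clamp [253. 182.] 0.79 [ 0.644 -0.007  0.   ]
counter_bar [280. 169.] 0.61 [ 0.661 -0.08   0.091]
wing_head [252. 146.] 0.74 [ 0.709 -0.013  0.138]
sanding_block [254. 143.] 0.86 [ 0.753 -0.012  0.   ]
eraser [295. 140.] 0.52 [ 0.758 -0.126  0.   ]
masking_tape [291. 280.] 0.84 [ 0.375 -0.103  0.   ]
scraper [378. 167.] 0.78 [ 0.677 -0.354  0.   ]
scene [3.98175210e-04 7.95187089e-01 7.61191970e-01]
block_clamp [240. 236.] 0.77 [ 0.645 -0.002  0.   ]
counter_bar [223. 221.] 0.61 [0.65  0.063 0.091]
wing_head [252. 183.] 0.63 [ 0.657 -0.088  0.138]
sanding_block [215. 221.] 0.58 [ 0.761 -0.022  0.   ]
baren [195. 277.] 0.77 [0.636 0.207 0.   ]
masking_tape [333. 250.] 0.97 [ 0.382 -0.091  0.   ]
scraper [298. 185.] 0.6 [ 0.654 -0.358  0.   ]
```

View pics/top.png

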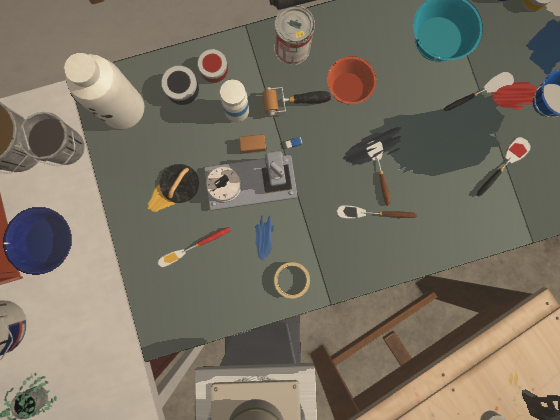

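View pics/scene.png

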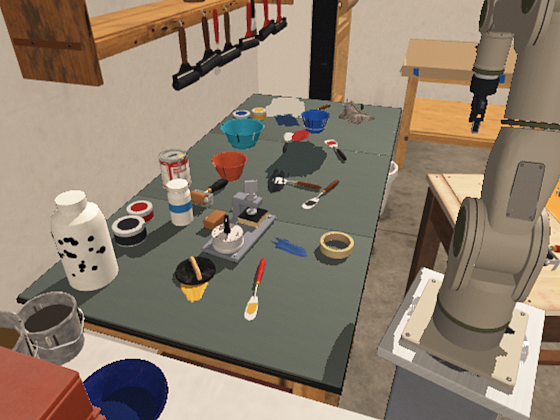

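Top shows the counter at about (222,184), the screw frame at about (277,165) and the plate corners at about (206,165)–(298,198). The scene view shows the bar at (226,228) and the wing at (251,187). I'll zoom in on both.

```bash
python3 - <<'E'
from h import *
p=manip.camera('top');q=manip.camera('scene')
a=cv2.resize(p['pixels'][140:220,190:310],None,fx=6.6,fy=6.6,interpolation=cv2.INTER_CUBIC)[:,:792]
print(a.shape)
cv2.imwrite('pics/c1.png',a[:,:,::-1])
for uv in [(206,165),(293,155),(298,198),(211,208)]: print(ray(p,uv,.02).round(3))
print('counter',ray(p,(222,184),.061))
E
```

```text
(528, 792, 3)
[0.692 0.119 0.02 ]
[ 0.713 -0.118  0.02 ]
[ 0.595 -0.127  0.02 ]
[0.574 0.107 0.02 ]
counter [0.63171275 0.0714281  0.061     ]
```

View pics/c1.png

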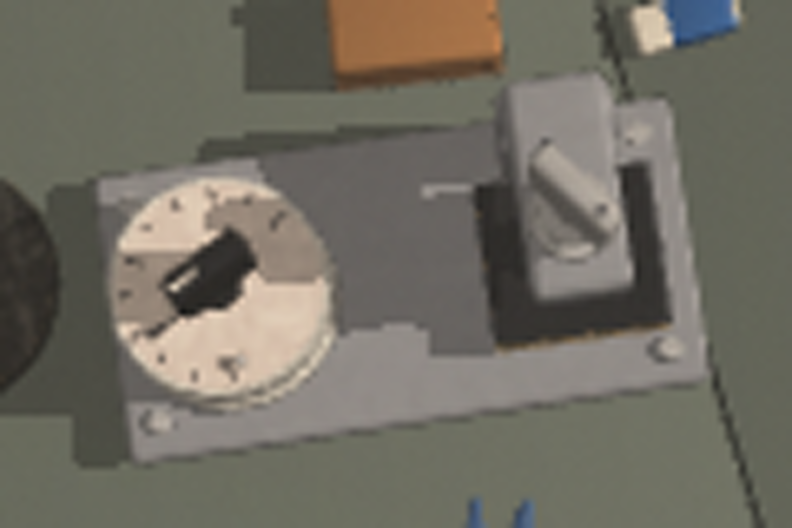

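The crop shows the needle pointing to lower left at (150,330), the zero pin at (232,368) and the bar centred near (208,272). The wing runs from (545,155) to (605,215), with the dimple at (602,210).

```bash
python3 - <<'E'
from h import *
p=manip.camera('top')
f=lambda u,v,z: ray(p,(190+u/6.6-.5,140+v/6.6-.5),z)
C=[f(97,178,.02),f(668,97,.02),f(708,378,.02),f(135,462,.02)]
c=sum(C)/4;d=(C[0]-C[1])+(C[3]-C[2]);th=np.arctan2(-d[0],d[1])
print([x.round(3) for x in C],'c',c,'yaw',np.degrees(th))
R=lambda y:c[:2]+y*np.array([-np.sin(th),np.cos(th)])
print('counter axis',R(.07),'screw axis',R(-.07))
print('dial centre',f(221,288,.061),'needle',f(150,330,.063),'pin',f(232,368,.065))
print('bar ends top',f(183,293,.108),f(238,250,.108))
a,b=f(545,152,.155),f(610,222,.155);d=b-a
print('wing',a,b,(a+b)/2,'len',np.linalg.norm(d),'+y dir deg',np.degrees(np.arctan2(d[1],d[0])))
# -x dirs
n=f(150,330,.063)[:2]-R(.07);print('needle dir deg',np.degrees(np.arctan2(n[1],n[0])),'zero dir',np.degrees(th)-180)
print('seat +y dir',90+np.degrees(th))
o=manip.get_obs();print(o['clock'])
E
```

```text
[array([0.688, 0.124, 0.02 ]), array([ 0.715, -0.112,  0.02 ]), array([ 0.598, -0.124,  0.02 ]), array([0.57, 0.11, 0.02])] c [ 6.42944296e-01 -5.28521941e-04  2.00000000e-02] yaw 6.727319375104982
counter axis [0.6347442  0.06898952] screw axis [ 0.6511444  -0.07004657]
dial centre [0.63390151 0.06884144 0.061     ] needle [0.61773814 0.09661733 0.063     ] pin [0.60160687 0.06465498 0.065     ]
bar ends top [0.62443518 0.07748301 0.108     ] [0.64012296 0.0566622  0.108     ]
wing [ 0.66384513 -0.05869944  0.155     ] [ 0.63791457 -0.08112686  0.155     ] [ 0.65087985 -0.06991315  0.155     ] len 0.03428385662738657 +y dir deg -139.14337982340993
needle dir deg 121.61401224317717 zero dir -173.27268062489503
seat +y dir 96.72731937510498
1.05
```

```bash
cat >> h.py <<'E'
def plan(x,y,z,jawdeg):
    o=manip.get_obs();M=Rn.from_quat(o['ee_rot']).as_matrix()
    off=M.T@(np.array([x,y,z])-o['position']);cur=np.degrees(np.arctan2(M[1,2],M[0,2]))
    print('off',off.round(4),'yaw',round(-(jawdeg-cur),1),'cur',round(cur,1),'pos',o['position'].round(4),'tilt',M[2].round(3),'j',o['joint_pos'].round(2),'F',o['ft_force'].round(1),'T',o['torque'].round(2),'w',round(o['grip_width'],3),'t',round(o['clock'],2))
E
python3 -c "
from h import *
plan(.6345,.069,.26,35)"
```

```text
off [-0.6301 -0.0117 -0.5236] yaw -109.7 cur -74.7 pos [ 0.1654 -0.6027  0.2483] tilt [-0. -1.  0.] j [ 1.28  0.33 -0.06  1.46  0.02  1.35 -0.09] F [-0.2 -0.4 -0.3] T [-0.    0.03  0.01] w 0.999 t 1.05
```

{"method": "move_arm", "body": {
  "increments": [
    {"offset": [-0.015, 0, -0.012], "yaw": -2},
    {"offset": [-0.04, 0, -0.033], "yaw": -6},
    {"offset": [-0.066, -0.001, -0.055], "yaw": -10},
    {"offset": [-0.092, -0.002, -0.077], "yaw": -15},
    {"offset": [-0.118, -0.002, -0.098], "yaw": -20},
    {"offset": [-0.144, -0.003, -0.12], "yaw": -24},
    {"offset": [-0.17, -0.003, -0.141], "yaw": -28},
    {"offset": [-0.196, -0.004, -0.163], "yaw": -33},
    {"offset": [-0.222, -0.004, -0.184], "yaw": -38},
    {"offset": [-0.248, -0.005, -0.206], "yaw": -42}
  ]
}}

```text
invalid input at $.increments[0]: expected keys offset, yaw, jaw
```

```bash
python3 -c "
from h import *
plan(.6345,.069,.26,35)"
```

```text
off [-0.6301 -0.0117 -0.5236] yaw -109.7 cur -74.7 pos [ 0.1654 -0.6027  0.2483] tilt [-0. -1.  0.] j [ 1.28  0.33 -0.06  1.46  0.02  1.35 -0.09] F [-0.2 -0.4 -0.3] T [-0.    0.03  0.01] w 0.999 t 1.05
```

{"method": "move_arm", "body": {
  "increments": [
    {"offset": [-0.015, 0, -0.012], "yaw": -2, "jaw": 0},
    {"offset": [-0.04, 0, -0.033], "yaw": -6, "jaw": 0},
    {"offset": [-0.066, -0.001, -0.055], "yaw": -10, "jaw": 0},
    {"offset": [-0.092, -0.002, -0.077], "yaw": -15, "jaw": 0},
    {"offset": [-0.118, -0.002, -0.098], "yaw": -20, "jaw": 0},
    {"offset": [-0.144, -0.003, -0.12], "yaw": -24, "jaw": 0},
    {"offset": [-0.17, -0.003, -0.141], "yaw": -28, "jaw": 0},
    {"offset": [-0.196, -0.004, -0.163], "yaw": -33, "jaw": 0},
    {"offset": [-0.222, -0.004, -0.184], "yaw": -38, "jaw": 0},
    {"offset": [-0.248, -0.005, -0.206], "yaw": -42, "jaw": 0}
  ]
}}

```text
clock: 1.88
position: [0.3507, -0.3371, 0.2535]
ee_rot: [0.341, -0.619, 0.62, -0.341]
ft_force: [1.0, -0.6, 0.8]
grip_width: 0.999
```

```bash
python3 -c "
from h import *
plan(.6345,.069,.26,35)"
```

```text
off [-0.4949 -0.0067  0.022 ] yaw -67.4 cur -32.4 pos [ 0.3507 -0.3371  0.2535] tilt [ 0. -1.  0.] j [ 1.02  0.04 -0.36  1.79  0.02  1.31  0.09] F [ 1.  -0.6  0.8] T [ 0.02 -0.01  0.01] w 0.999 t 1.88
```

{"method": "move_arm", "body": {
  "increments": [
    {"offset": [-0.025, 0, 0.001], "yaw": -4, "jaw": 0},
    {"offset": [-0.058, -0.001, 0.003], "yaw": -9, "jaw": 0},
    {"offset": [-0.091, -0.001, 0.004], "yaw": -14, "jaw": 0},
    {"offset": [-0.124, -0.002, 0.006], "yaw": -19, "jaw": 0},
    {"offset": [-0.157, -0.002, 0.007], "yaw": -24, "jaw": 0},
    {"offset": [-0.19, -0.003, 0.008], "yaw": -29, "jaw": 0},
    {"offset": [-0.223, -0.003, 0.01], "yaw": -34, "jaw": 0},
    {"offset": [-0.256, -0.004, 0.011], "yaw": -39, "jaw": 0},
    {"offset": [-0.289, -0.004, 0.013], "yaw": -44, "jaw": 0},
    {"offset": [-0.32, -0.004, 0.014], "yaw": -48, "jaw": 0}
  ]
}}

```text
clock: 2.72
position: [0.5349, -0.0728, 0.2577]
ee_rot: [-0.564, 0.426, -0.427, 0.564]
ft_force: [0.8, -0.8, 0.4]
grip_width: 1.004
```

```bash
python3 -c "
from h import *
plan(.6345,.069,.26,35)"
```

```text
off [-0.1092 -0.0023  0.1346] yaw -19.1 cur 15.9 pos [ 0.5349 -0.0728  0.2577] tilt [ 0.001 -1.     0.001] j [ 0.65  0.2  -0.68  1.65  0.13  1.34  0.23] F [ 0.8 -0.8  0.4] T [-0.04 -0.03  0.02] w 1.004 t 2.72
```

{"method": "move_arm", "body": {
  "increments": [
    {"offset": [-0.02, 0, 0.025], "yaw": -4, "jaw": 0},
    {"offset": [-0.042, 0, 0.052], "yaw": -8, "jaw": 0},
    {"offset": [-0.064, 0, 0.079], "yaw": -12, "jaw": 0},
    {"offset": [-0.086, -0.001, 0.106], "yaw": -16, "jaw": 0},
    {"offset": [-0.102, -0.002, 0.126], "yaw": -18, "jaw": 0},
    {"offset": [-0.109, -0.002, 0.1345], "yaw": -19, "jaw": 0},
    {"offset": [-0.109, -0.002, 0.1345], "yaw": -19, "jaw": 0},
    {"offset": [-0.109, -0.002, 0.1345], "yaw": -19, "jaw": 0}
  ]
}}

```text
clock: 3.38
position: [0.6343, 0.0684, 0.2593]
ee_rot: [0.627, -0.327, 0.328, -0.626]
ft_force: [0.0, -0.9, 0.3]
grip_width: 1.003
```

```bash
python3 - <<'E'
from h import *
plan(.6345,.069,.089,35)
o=manip.get_obs();p=manip.camera('wrist');save('w1',p)
T=np.eye(4);T[:3,:3]=Rn.from_quat(o['ee_rot']).as_matrix();T[:3,3]=o['position'];W=T@p['mount']
p['R']=W[:3,:3].T;p['t']=-W[:3,:3].T@W[:3,3]
print(W.round(3))
for n,z in [('counter_bar',.091),('wing_head',.138)]:
  for r in manip.spot_point(p,n)[:2]: print(n,r,ray(p,r['centre'],z).round(4))
for n,X in [('axis top',[.6345,.069,.108]),('dial',[.6345,.069,.061])]:
  c=p['R']@X+p['t'];c=p['intrinsics']@c;print(n,c[:2]/c[2])
E
```

```text
off [-0.0005  0.1703  0.0005] yaw -0.2 cur 34.8 pos [0.6343 0.0684 0.2593] tilt [ 0.001 -1.    -0.   ] j [ 0.36  0.45 -0.75  1.38  0.31  1.43  0.23] F [ 0.  -0.9  0.3] T [-0.04 -0.02  0.03] w 1.003 t 3.38
[[ 0.821  0.547  0.162  0.593]
 [ 0.571 -0.787 -0.233  0.127]
 [ 0.     0.284 -0.959  0.385]
 [ 0.     0.     0.     1.   ]]
counter_bar {'centre': [280.9, 197.0], 'confidence': 0.81} [0.634  0.0676 0.091 ]
wing_head {'centre': [214.5, 335.5], 'confidence': 0.9} [ 0.6528 -0.0696  0.138 ]
axis top [282.19116918 200.43296922]
dial [282.01257377 189.48296658]
```

View pics/w1.png

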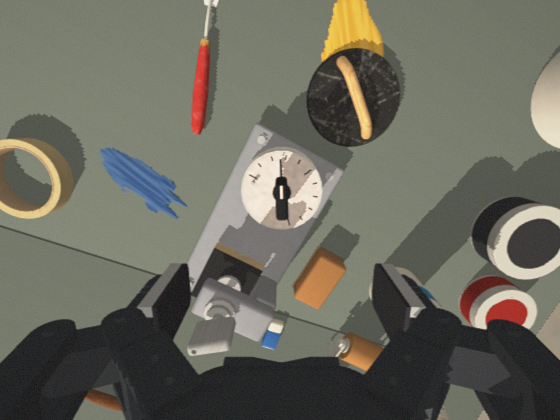

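Needle points straight up at about (281,158) and the bar is at (281,197), square to the jaws. The pointer is therefore about 62° from zero. Descending.

{"method": "move_arm", "body": {
  "increments": [
    {"offset": [0, 0.02, 0], "yaw": 0, "jaw": 0},
    {"offset": [0, 0.05, 0], "yaw": 0, "jaw": 0},
    {"offset": [-0.0005, 0.08, 0], "yaw": 0, "jaw": 0},
    {"offset": [-0.0005, 0.11, 0], "yaw": 0, "jaw": 0},
    {"offset": [-0.0005, 0.135, 0], "yaw": 0, "jaw": 0},
    {"offset": [-0.0005, 0.155, 0], "yaw": 0, "jaw": 0},
    {"offset": [-0.0005, 0.167, 0], "yaw": 0, "jaw": 0},
    {"offset": [-0.0005, 0.17, 0], "yaw": 0, "jaw": 0},
    {"offset": [-0.0005, 0.17, 0], "yaw": 0, "jaw": 80},
    {"offset": [-0.0005, 0.17, 0], "yaw": 0, "jaw": 160}
  ],
  "squeeze": 30
}}

```text
clock: 4.37
position: [0.6348, 0.0666, 0.0913]
ee_rot: [0.626, -0.327, 0.33, -0.626]
ft_force: [0.0, 0.0, 0.8]
grip_width: 0.747
```

{"method": "move_arm", "body": {
  "increments": [
    {"offset": [0, 0, 0], "yaw": 0, "jaw": 255},
    {"offset": [0, 0, 0], "yaw": 0, "jaw": 255},
    {"offset": [0, 0, 0], "yaw": 0, "jaw": 255},
    {"offset": [0, 0, 0], "yaw": 0, "jaw": 255},
    {"offset": [0, 0, 0], "yaw": 0, "jaw": 255},
    {"offset": [0, 0, 0], "yaw": 0, "jaw": 255}
  ]
}}

```text
clock: 4.87
position: [0.636, 0.067, 0.0922]
ee_rot: [-0.626, 0.326, -0.33, 0.627]
ft_force: [5.0, 1.4, 0.8]
grip_width: 0.131
```

```bash
python3 -c "
from h import *
plan(.6345,.069,.089,96.7)"
```

```text
off [-0.0025  0.0032 -0.0001] yaw -62.0 cur 34.7 pos [0.636  0.067  0.0922] tilt [ 0.004 -1.     0.004] j [ 0.34  0.59 -0.7   1.56  0.41  1.13  0.16] F [5.  1.4 0.8] T [ 0.13 -0.88  0.01] w 0.131 t 4.87
```

{"method": "move_arm", "body": {
  "increments": [
    {"offset": [-0.001, 0, 0], "yaw": -2, "jaw": 255},
    {"offset": [-0.002, 0, 0], "yaw": -6, "jaw": 255},
    {"offset": [-0.002, 0, 0], "yaw": -11, "jaw": 255},
    {"offset": [-0.002, 0, 0], "yaw": -16, "jaw": 255},
    {"offset": [-0.002, 0, 0], "yaw": -21, "jaw": 255},
    {"offset": [-0.002, 0, 0], "yaw": -26, "jaw": 255},
    {"offset": [-0.002, 0, 0], "yaw": -30, "jaw": 255},
    {"offset": [-0.002, 0, 0], "yaw": -30, "jaw": 255}
  ]
}}

```text
clock: 5.53
position: [0.6364, 0.0675, 0.0922]
ee_rot: [-0.69, 0.151, -0.157, 0.69]
ft_force: [8.8, -2.3, -5.4]
grip_width: 0.133
```

```bash
python3 -c "
from h import *
plan(.6345,.069,.089,96.7)"
```

```text
off [-0.0024  0.0032  0.0006] yaw -31.9 cur 64.8 pos [0.6364 0.0675 0.0922] tilt [ 0.008 -1.     0.002] j [ 0.41  0.62 -0.8   1.56  0.48  1.15  0.64] F [ 8.8 -2.3 -5.4] T [-0.36 -1.66  0.01] w 0.133 t 5.53
```

{"method": "move_arm", "body": {
  "increments": [
    {"offset": [0, 0, 0], "yaw": -3, "jaw": 255},
    {"offset": [0, 0, 0], "yaw": -8, "jaw": 255},
    {"offset": [0, 0, 0], "yaw": -13, "jaw": 255},
    {"offset": [0, 0, 0], "yaw": -18, "jaw": 255},
    {"offset": [0, 0, 0], "yaw": -22, "jaw": 255},
    {"offset": [0, 0, 0], "yaw": -26, "jaw": 255},
    {"offset": [0, 0, 0], "yaw": -29, "jaw": 255},
    {"offset": [0, 0, 0], "yaw": -29, "jaw": 255},
    {"offset": [0, 0, 0], "yaw": -29, "jaw": 255}
  ]
}}

```text
clock: 6.28
position: [0.6365, 0.0679, 0.0922]
ee_rot: [0.707, 0.026, -0.02, -0.706]
ft_force: [4.8, 3.9, -2.4]
grip_width: 0.132
```

```bash
python3 -c "
from h import *
plan(.6345,.069,.089,96.7)"
```

```text
off [-0.002   0.0032  0.0012] yaw -2.9 cur 93.8 pos [0.6365 0.0679 0.0922] tilt [ 0.009 -1.    -0.001] j [ 0.47  0.66 -0.89  1.56  0.55  1.18  1.1 ] F [ 4.8  3.9 -2.4] T [ 0.6  -0.71  0.04] w 0.132 t 6.28
```

{"method": "move_arm", "body": {
  "increments": [
    {"offset": [0, 0, 0], "yaw": -1.5, "jaw": 255},
    {"offset": [0, 0, 0], "yaw": -3, "jaw": 255},
    {"offset": [0, 0, 0], "yaw": -4.5, "jaw": 255},
    {"offset": [0, 0, 0], "yaw": -5, "jaw": 255},
    {"offset": [0, 0, 0], "yaw": -5, "jaw": 255},
    {"offset": [0, 0, 0], "yaw": -5, "jaw": 255}
  ]
}}

```text
clock: 6.78
position: [0.6366, 0.0681, 0.0922]
ee_rot: [0.705, 0.057, -0.05, -0.705]
ft_force: [1.3, 3.9, -1.7]
grip_width: 0.136
```

```bash
python3 -c "
from h import *
plan(.6345,.069,.089,96.7)"
```

```text
off [-0.0019  0.0032  0.0013] yaw 2.0 cur 98.7 pos [0.6366 0.0681 0.0922] tilt [ 0.009 -1.    -0.002] j [ 0.47  0.67 -0.91  1.56  0.56  1.18  1.18] F [ 1.3  3.9 -1.7] T [ 0.67 -0.41 -1.04] w 0.136 t 6.78
```

Vertical torque has jumped to about 1 Nm at 98.7°, so the pointer is at the stop. Releasing while still pressed on the stop, then rising.

{"method": "move_arm", "body": {
  "increments": [
    {"offset": [0, 0, 0], "yaw": 0, "jaw": 150},
    {"offset": [0, 0, 0], "yaw": 0, "jaw": 60},
    {"offset": [0, 0, 0], "yaw": 0, "jaw": 0},
    {"offset": [0, 0, 0], "yaw": 0, "jaw": 0},
    {"offset": [0, 0, 0], "yaw": 0, "jaw": 0},
    {"offset": [0, -0.025, 0], "yaw": 0, "jaw": 0},
    {"offset": [0, -0.06, 0], "yaw": 0, "jaw": 0},
    {"offset": [0, -0.1, 0], "yaw": 0, "jaw": 0},
    {"offset": [0, -0.14, 0], "yaw": 0, "jaw": 0},
    {"offset": [0, -0.16, 0], "yaw": 0, "jaw": 0}
  ]
}}

```text
clock: 7.62
position: [0.636, 0.0688, 0.2575]
ee_rot: [0.705, 0.059, -0.049, -0.705]
ft_force: [0.3, 0.3, 0.3]
grip_width: 0.998
```

```bash
cat >> h.py <<'E'
def wrist(n):
    o=manip.get_obs();p=manip.camera('wrist');save(n,p)
    T=np.eye(4);T[:3,:3]=Rn.from_quat(o['ee_rot']).as_matrix();T[:3,3]=o['position'];W=T@p['mount']
    p['R']=W[:3,:3].T;p['t']=-W[:3,:3].T@W[:3,3];return p
E
python3 - <<'E'
from h import *
p=wrist('w2')
plan(.651,-.07,.25,131)
for n,z in [('counter_bar',.091),('wing_head',.138)]:
  for r in manip.spot_point(p,n)[:1]: print(n,r,ray(p,r['centre'],z).round(4))
print('zero dir in image: centre and needle',[ (lambda c:(c[:2]/c[2]).round())(p['intrinsics']@(p['R']@np.array([.6345-.035*np.cos(.117)*k,.069-.035*np.sin(.117)*k,.062])+p['t'])) for k in (0,1)])
E
```

```text
off [-0.0072  0.0101 -0.1397] yaw -32.3 cur 98.7 pos [0.6368 0.0692 0.2599] tilt [ 0.017 -1.    -0.002] j [ 0.51  0.53 -0.99  1.38  0.44  1.45  1.26] F [0.2 0.3 3.4] T [ 0.03 -0.02  0.01] w 0.997 t 7.67
counter_bar {'centre': [278.4, 193.5], 'confidence': 0.85} [0.6345 0.0653 0.091 ]
wing_head {'centre': [111.5, 201.0], 'confidence': 0.84} [ 0.6499 -0.0704  0.138 ]
zero dir in image: centre and needle [array([282., 187.]), array([283., 154.])]
```

View pics/w2.png

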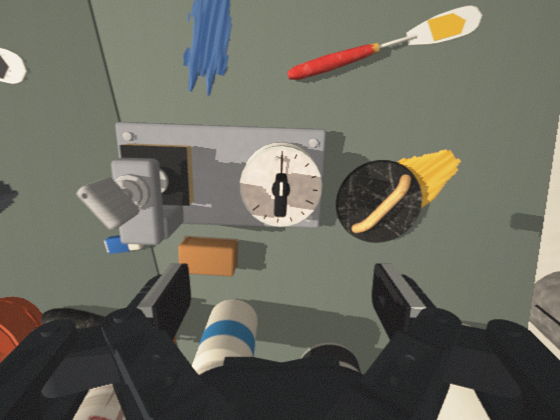

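Needle is at the zero stop: it points straight up to (282,155), as predicted. Moving above the screw.

{"method": "move_arm", "body": {
  "increments": [
    {"offset": [-0.001, 0, -0.015], "yaw": -3, "jaw": 0},
    {"offset": [-0.002, 0, -0.038], "yaw": -7, "jaw": 0},
    {"offset": [-0.003, 0, -0.062], "yaw": -12, "jaw": 0},
    {"offset": [-0.004, 0, -0.086], "yaw": -17, "jaw": 0},
    {"offset": [-0.006, 0, -0.11], "yaw": -22, "jaw": 0},
    {"offset": [-0.007, 0, -0.128], "yaw": -27, "jaw": 0},
    {"offset": [-0.007, 0, -0.138], "yaw": -31, "jaw": 0},
    {"offset": [-0.007, 0, -0.14], "yaw": -32, "jaw": 0},
    {"offset": [-0.007, 0, -0.14], "yaw": -32, "jaw": 0}
  ]
}}

```text
clock: 8.52
position: [0.6496, -0.0717, 0.2527]
ee_rot: [0.664, 0.249, -0.242, -0.662]
ft_force: [0.9, 1.1, 0.7]
grip_width: 0.998
```

```bash
python3 - <<'E'
from h import *
p=wrist('w3')
plan(.651,-.07,.136,131)
for n,z in [('wing_head',.138)]:
  for r in manip.spot_point(p,n)[:1]: print(n,r,ray(p,r['centre'],z).round(4))
c=p['intrinsics']@(p['R']@np.array([.651,-.07,.155])+p['t']);u,v=(c[:2]/c[2]).round().astype(int);print(u,v)
x0,y0=u-80,v-60
a=cv2.resize(p['pixels'][y0:y0+120,x0:x0+160],None,fx=4.5,fy=4.5,interpolation=cv2.INTER_CUBIC);print(x0,y0)
cv2.imwrite('pics/c3.png',a[:,:,::-1])
E
```

```text
off [0.0004 0.1172 0.0002] yaw -0.4 cur 130.6 pos [ 0.6496 -0.0705  0.2532] tilt [ 0.008 -1.    -0.007] j [ 0.74  0.6  -1.06  1.34  0.52  1.48  2.  ] F [ 1.1 -0.4  0.4] T [0.03 0.01 0.04] w 0.999 t 8.57
wing_head {'centre': [284.4, 214.5], 'confidence': 0.85} [ 0.6498 -0.069   0.138 ]
283 222
203 162
```

View pics/c3.png

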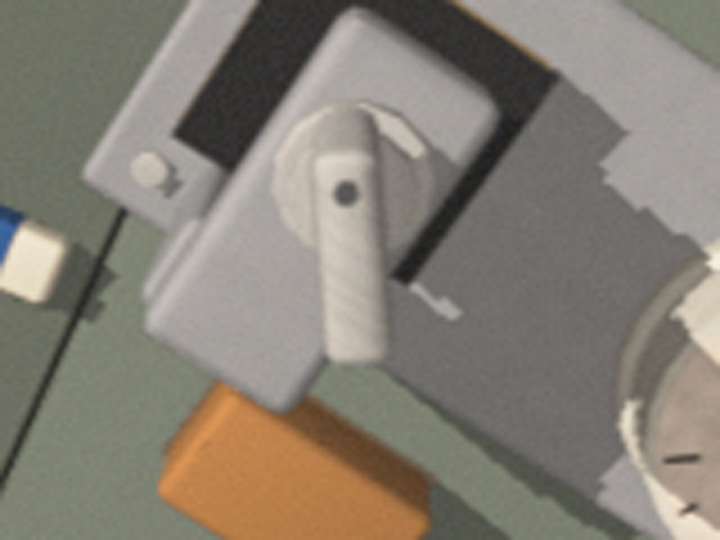

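```bash
python3 - <<'E'
from h import *
p=wrist('w4')
f=lambda u,v:ray(p,(203+u/4.5-.5,162+v/4.5-.5),.155)
a,b=f(346,155),f(358,362);d=a-b
print(a,b,(a+b)/2,np.linalg.norm(d),np.degrees(np.arctan2(d[1],d[0]))%360)
plan(.651,-.07,.136,131)
E
```

```text
[ 0.63759041 -0.08273861  0.155     ] [ 0.66434444 -0.05709651  0.155     ] [ 0.65096743 -0.06991756  0.155     ] 0.03705800247355991 223.78427124441964
off [-0.0004  0.1179 -0.0003] yaw -0.3 cur 130.7 pos [ 0.6497 -0.0695  0.2539] tilt [ 0.009 -1.    -0.007] j [ 0.74  0.6  -1.06  1.34  0.52  1.48  2.  ] F [0.3 1.  0.1] T [-0.    0.01  0.02] w 0.999 t 8.67
```

{"method": "move_arm", "body": {
  "increments": [
    {"offset": [0, 0.015, 0], "yaw": -1, "jaw": 0},
    {"offset": [0, 0.04, 0], "yaw": -3, "jaw": 0},
    {"offset": [0, 0.07, 0], "yaw": -3, "jaw": 0},
    {"offset": [0, 0.095, 0], "yaw": -3, "jaw": 0},
    {"offset": [0, 0.112, 0], "yaw": -3, "jaw": 0},
    {"offset": [0, 0.119, 0], "yaw": -3, "jaw": 0},
    {"offset": [0, 0.119, 0], "yaw": -3, "jaw": 0},
    {"offset": [0, 0.119, 0], "yaw": -3, "jaw": 80},
    {"offset": [0, 0.119, 0], "yaw": -3, "jaw": 160}
  ],
  "squeeze": 40
}}

```text
clock: 9.42
position: [0.6518, -0.0689, 0.1365]
ee_rot: [0.658, 0.268, -0.259, -0.654]
ft_force: [0.8, -0.5, 0.4]
grip_width: 0.748
```

{"method": "move_arm", "body": {
  "increments": [
    {"offset": [0, 0, 0], "yaw": 0, "jaw": 255},
    {"offset": [0, 0, 0], "yaw": 0, "jaw": 255},
    {"offset": [0, 0, 0], "yaw": 0, "jaw": 255},
    {"offset": [0, 0, 0], "yaw": 0, "jaw": 255},
    {"offset": [0, 0, 0], "yaw": 0, "jaw": 255},
    {"offset": [0, 0, 0], "yaw": 0, "jaw": 255}
  ]
}}

```text
clock: 9.92
position: [0.6529, -0.07, 0.1373]
ee_rot: [0.659, 0.268, -0.258, -0.654]
ft_force: [4.7, -2.6, 1.7]
grip_width: 0.135
```

```bash
python3 -c "
from h import *
plan(.651,-.07,.136,6.7)"
```

```text
off [-0.0014  0.0013  0.0013] yaw 126.9 cur 133.6 pos [ 0.6529 -0.07    0.1373] tilt [ 0.011 -1.    -0.012] j [ 0.73  0.69 -1.02  1.48  0.6   1.29  1.99] F [ 4.7 -2.6  1.7] T [-0.32 -0.69  0.07] w 0.135 t 9.92
```

{"method": "move_arm", "body": {
  "increments": [
    {"offset": [0, 0, 0], "yaw": 3, "jaw": 255},
    {"offset": [0, 0, 0], "yaw": 8, "jaw": 255},
    {"offset": [0, 0, 0], "yaw": 13, "jaw": 255},
    {"offset": [0, 0, 0], "yaw": 18, "jaw": 255},
    {"offset": [0, 0, 0], "yaw": 23, "jaw": 255},
    {"offset": [0, 0, 0], "yaw": 28, "jaw": 255},
    {"offset": [0, 0, 0], "yaw": 33, "jaw": 255},
    {"offset": [0, 0, 0], "yaw": 38, "jaw": 255},
    {"offset": [0, 0, 0], "yaw": 43, "jaw": 255},
    {"offset": [0, 0, 0], "yaw": 46, "jaw": 255}
  ]
}}

```text
clock: 10.75
position: [0.6534, -0.0711, 0.1374]
ee_rot: [0.707, -0.01, 0.023, -0.706]
ft_force: [4.1, -3.4, -2.1]
grip_width: 0.133
```

```bash
python3 -c "
from h import *
plan(.651,-.07,.136,6.7)"
```

```text
off [-0.0025  0.0013  0.001 ] yaw 80.6 cur 87.3 pos [ 0.6534 -0.0711  0.1374] tilt [ 0.017 -1.    -0.001] j [ 0.65  0.62 -0.87  1.48  0.49  1.25  1.25] F [ 4.1 -3.4 -2.1] T [-0.54 -0.58  0.07] w 0.133 t 10.75
```

{"method": "move_arm", "body": {
  "increments": [
    {"offset": [0, 0, 0], "yaw": 3, "jaw": 255},
    {"offset": [-0.0005, 0, 0], "yaw": 8, "jaw": 255},
    {"offset": [-0.001, 0, 0], "yaw": 13, "jaw": 255},
    {"offset": [-0.001, 0, 0], "yaw": 18, "jaw": 255},
    {"offset": [-0.001, 0, 0], "yaw": 23, "jaw": 255},
    {"offset": [-0.001, 0, 0.001], "yaw": 28, "jaw": 255},
    {"offset": [-0.001, 0, 0.001], "yaw": 33, "jaw": 255},
    {"offset": [-0.001, 0, 0.001], "yaw": 38, "jaw": 255},
    {"offset": [-0.001, 0, 0.001], "yaw": 43, "jaw": 255},
    {"offset": [-0.001, 0, 0.001], "yaw": 46, "jaw": 255}
  ]
}}

```text
clock: 11.58
position: [0.6529, -0.0722, 0.1373]
ee_rot: [-0.642, 0.287, -0.3, 0.645]
ft_force: [3.0, -5.6, -1.9]
grip_width: 0.131
```

```bash
python3 -c "
from h import *
plan(.651,-.07,.136,6.7)"
```

```text
off [-0.0029  0.0013  0.    ] yaw 34.2 cur 40.9 pos [ 0.6529 -0.0722  0.1373] tilt [ 0.015 -1.     0.011] j [ 0.56  0.57 -0.72  1.49  0.4   1.21  0.5 ] F [ 3.  -5.6 -1.9] T [-1.2  -0.46  0.04] w 0.131 t 11.58
```

{"method": "move_arm", "body": {
  "increments": [
    {"offset": [-0.001, 0, 0], "yaw": 3, "jaw": 255},
    {"offset": [-0.001, 0, 0], "yaw": 8, "jaw": 255},
    {"offset": [-0.001, 0, 0], "yaw": 13, "jaw": 255},
    {"offset": [-0.001, 0, 0], "yaw": 18, "jaw": 255},
    {"offset": [-0.001, 0, 0], "yaw": 22, "jaw": 255},
    {"offset": [-0.001, 0, 0], "yaw": 26, "jaw": 255},
    {"offset": [-0.001, 0, 0], "yaw": 29, "jaw": 255},
    {"offset": [-0.001, 0, 0], "yaw": 30, "jaw": 255},
    {"offset": [-0.001, 0, 0], "yaw": 30, "jaw": 255}
  ]
}}

```text
clock: 12.33
position: [0.6521, -0.0726, 0.1373]
ee_rot: [-0.543, 0.444, -0.457, 0.548]
ft_force: [1.9, -5.0, -0.6]
grip_width: 0.135
```

```bash
python3 -c "
from h import *
plan(.651,-.07,.136,6.7)"
```

```text
off [-0.0028  0.0013 -0.0007] yaw 4.2 cur 10.9 pos [ 0.6521 -0.0726  0.1373] tilt [ 0.009 -1.     0.017] j [ 0.49  0.54 -0.62  1.49  0.34  1.19  0.01] F [ 1.9 -5.  -0.6] T [-1.13  0.16 -0.08] w 0.135 t 12.33
```

{"method": "move_arm", "body": {
  "increments": [
    {"offset": [0, 0, 0], "yaw": 1, "jaw": 255},
    {"offset": [0, 0, 0], "yaw": 2, "jaw": 255},
    {"offset": [0, 0, 0], "yaw": 3, "jaw": 255},
    {"offset": [0, 0, 0], "yaw": 4, "jaw": 255},
    {"offset": [0, 0, 0], "yaw": 4, "jaw": 255},
    {"offset": [0, 0, 0], "yaw": 4, "jaw": 255}
  ]
}}

```text
clock: 12.83
position: [0.652, -0.0727, 0.1373]
ee_rot: [-0.526, 0.463, -0.475, 0.532]
ft_force: [0.0, -2.7, 1.6]
grip_width: 0.129
```

```bash
python3 -c "
from h import *
plan(.651,-.07,.136,6.7)"
```

```text
off [-0.0028  0.0013 -0.0007] yaw 0.2 cur 6.9 pos [ 0.652  -0.0727  0.1373] tilt [ 0.008 -1.     0.017] j [ 0.48  0.54 -0.61  1.49  0.33  1.19 -0.05] F [ 0.  -2.7  1.6] T [-0.71  0.44 -0.11] w 0.129 t 12.83
```

{"method": "move_arm", "body": {
  "increments": [
    {"offset": [0, 0, 0], "yaw": 1, "jaw": 255},
    {"offset": [0, 0, 0], "yaw": 2, "jaw": 255},
    {"offset": [0, 0, 0], "yaw": 2.5, "jaw": 255},
    {"offset": [0, 0, 0], "yaw": 2.5, "jaw": 255},
    {"offset": [0, 0, 0], "yaw": 2.5, "jaw": 255}
  ]
}}

```text
clock: 13.25
position: [0.652, -0.0727, 0.1373]
ee_rot: [-0.516, 0.474, -0.486, 0.522]
ft_force: [-0.1, -4.4, 1.4]
grip_width: 0.137
```

```bash
python3 -c "
from h import *
plan(.651,-.07,.136,6.7)"
```

```text
off [-0.0027  0.0013 -0.0009] yaw -2.3 cur 4.4 pos [ 0.652  -0.0727  0.1373] tilt [ 0.007 -1.     0.017] j [ 0.48  0.54 -0.6   1.49  0.32  1.19 -0.1 ] F [-0.1 -4.4  1.4] T [-0.94  0.44  1.3 ] w 0.137 t 13.25
```

Seated: torque jumped to 1.3 Nm at 4.4°, against an expected 6.7°. Now backing off 90° from the seat, to jaw 96.7°.

{"method": "move_arm", "body": {
  "increments": [
    {"offset": [0, 0, 0], "yaw": -3, "jaw": 255},
    {"offset": [0, 0, 0], "yaw": -8, "jaw": 255},
    {"offset": [0, 0, 0], "yaw": -13, "jaw": 255},
    {"offset": [0, 0, 0], "yaw": -18, "jaw": 255},
    {"offset": [0, 0, 0], "yaw": -23, "jaw": 255},
    {"offset": [0, 0, 0], "yaw": -28, "jaw": 255},
    {"offset": [0, 0, 0], "yaw": -33, "jaw": 255},
    {"offset": [0, 0, 0], "yaw": -38, "jaw": 255},
    {"offset": [0, 0, 0], "yaw": -43, "jaw": 255},
    {"offset": [0, 0, 0], "yaw": -47, "jaw": 255}
  ]
}}

```text
clock: 14.08
position: [0.653, -0.072, 0.1374]
ee_rot: [-0.667, 0.225, -0.24, 0.669]
ft_force: [7.3, -0.1, -4.4]
grip_width: 0.131
```

```bash
python3 -c "
from h import *
plan(.651,-.07,.136,96.7)"
```

```text
off [-0.0029  0.0013  0.0003] yaw -45.1 cur 51.6 pos [ 0.653  -0.072   0.1374] tilt [ 0.019 -1.     0.009] j [ 0.58  0.58 -0.75  1.49  0.42  1.22  0.67] F [ 7.3 -0.1 -4.4] T [-0.2  -1.1  -0.02] w 0.131 t 14.08
```

{"method": "move_arm", "body": {
  "increments": [
    {"offset": [0, 0, 0], "yaw": -3, "jaw": 255},
    {"offset": [0, 0, 0], "yaw": -8, "jaw": 255},
    {"offset": [0, 0, 0], "yaw": -13, "jaw": 255},
    {"offset": [0, 0, 0], "yaw": -18, "jaw": 255},
    {"offset": [0, 0, 0], "yaw": -23, "jaw": 255},
    {"offset": [0, 0, 0], "yaw": -28, "jaw": 255},
    {"offset": [0, 0, 0], "yaw": -33, "jaw": 255},
    {"offset": [0, 0, 0], "yaw": -38, "jaw": 255},
    {"offset": [0, 0, 0], "yaw": -42, "jaw": 255},
    {"offset": [0, 0, 0], "yaw": -44, "jaw": 255}
  ]
}}

```text
clock: 14.92
position: [0.6534, -0.0709, 0.1374]
ee_rot: [0.707, 0.043, -0.029, -0.705]
ft_force: [1.7, 0.4, -1.5]
grip_width: 0.132
```

```bash
python3 - <<'E'
from h import *
plan(.651,-.07,.136,96.7)
p=wrist('w5')
for n,z in [('wing_head',.138),('counter_bar',.091)]:
  for r in manip.spot_point(p,n)[:1]: print(n,r,ray(p,r['centre'],z).round(4))
q=manip.camera('top')
a=cv2.resize(q['pixels'][130:220,190:310],None,fx=6.6,fy=6.6,interpolation=cv2.INTER_CUBIC)
cv2.imwrite('pics/c5.png',a[:,:,::-1])
E
```

```text
off [-0.0023  0.0013  0.0012] yaw -0.9 cur 95.8 pos [ 0.6534 -0.0709  0.1374] tilt [ 0.021 -1.    -0.004] j [ 0.67  0.63 -0.9   1.48  0.51  1.25  1.38] F [ 1.7  0.4 -1.5] T [ 0.18 -0.23 -0.07] w 0.132 t 14.92
wing_head {'centre': [285.8, 281.8], 'confidence': 0.64} [ 0.6511 -0.0695  0.138 ]
counter_bar {'centre': [514.3, 237.0], 'confidence': 0.93} [0.6345 0.0657 0.091 ]
```

View pics/w5.png

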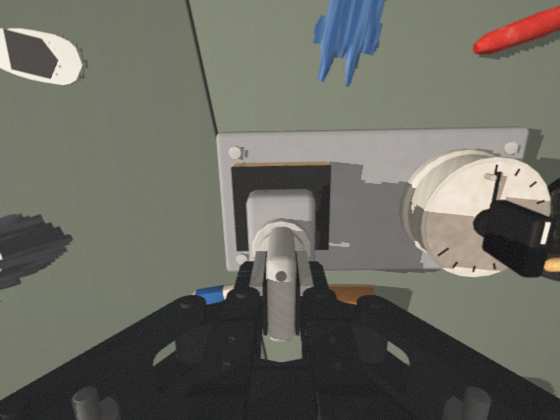

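The wing is gripped between the pads, with its dimple towards the plate front at (281,275). It is square to the plate within about 1°, and the needle sits at its pin at (493,177). A small final trim and settle, then hand in.

{"method": "move_arm", "body": {
  "increments": [
    {"offset": [0, 0, 0], "yaw": -0.5, "jaw": 255},
    {"offset": [0, 0, 0], "yaw": -0.9, "jaw": 255},
    {"offset": [0, 0, 0], "yaw": -0.9, "jaw": 255},
    {"offset": [0, 0, 0], "yaw": -0.9, "jaw": 255},
    {"offset": [0, 0, 0], "yaw": -0.9, "jaw": 255},
    {"offset": [0, 0, 0], "yaw": -0.9, "jaw": 255}
  ]
}}

```text
clock: 15.62
position: [0.6534, -0.0709, 0.1374]
ee_rot: [0.707, 0.047, -0.032, -0.705]
ft_force: [3.6, 0.4, -2.0]
grip_width: 0.131
```

```bash
python3 - <<'E'
from h import *
plan(.651,-.07,.136,96.7)
print(manip.hand_in())
E
```

```text
off [-0.0023  0.0013  0.0012] yaw -0.2 cur 96.5 pos [ 0.6534 -0.0709  0.1374] tilt [ 0.021 -1.    -0.005] j [ 0.67  0.63 -0.9   1.48  0.51  1.25  1.39] F [ 3.6  0.4 -2. ] T [ 0.15 -0.27 -0.06] w 0.131 t 15.62
the job is handed in; nothing more can be done
None
```

The job is done and handed in at 15.6 s: the counter is at its zero stop and the screw is backed off a quarter turn, with the wing head still gripped.

- **Counter:** I turned the pointer about 62° anticlockwise until the torque rose to about 1 Nm at the stop. The pictures afterwards show the needle beside its pin.
- **Wing screw:** I turned it about 127° clockwise until the torque jumped to about 1.3 Nm at the seat. I then backed it off to a jaw angle of 96.5°; a quarter turn from the estimated seat is 96.7°.
- **Final state:** the grip opening is about 11 mm on the 12 mm head, and the wrist force is about 4 N.

- **Seat angle:** it is only known to about 1–2°, because the turn was pressed about 2° past the expected angle when the torque rose.
- **Grip centre:** it sits about 2 mm from my estimate of the screw axis.
- **Bystanders:** none were touched as far as the forces and the wrist pictures showed. I made no separate check of where they lie.

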